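Square up the slack guide rail

TASK

The guide rail on the bottle guide plate is slack and has swung into the lane. First clear the two stray parts out of the corner: the screw cap goes into the box that holds caps, the cardboard spacer into the box that holds spacers. Then lay the engineer's square flat on the plate and press it into the corner until its thick stock sits fully against the fixed fence and its thin blade has pushed the rail round to lie flush along it. Finish while still holding the square there, pressed steadily against both, so that the rail can be clamped square; do not let go. Leave the measuring jug, the spare nozzle and the hex key where they are.

Things in the scene. Friction and masses are not known exactly. Their poses are not given: they have to be found in the camera images.
- guide_plate: Fixed aluminium plate, 200 x 172 x 8 mm, with a fixed fence and a swinging rail that form an inside corner. Origin: that corner, at the underside. Own axes: fence face x = 0, free side -x; rail face (when square) y = 0, free side -y. Spans x -168 to 32, y -127 to 45 mm. A filling valve hangs beyond the work, near world x 0.75, y 0.19 m: stay on the robot's side of it.
- corner (a point): The corner on the plate's top face, 8 mm above the guide plate's origin, same axes. A fully seated square has its origin here and the same axes.
- fence: Fixed fence, a flat steel bar 25 x 118 x 8 mm on the plate: its face is at plate x = 0, it spans plate y -2 to -120 mm and stands 8 mm above the plate's top. Origin: at the corner on the plate's top; axes as the guide plate.
- guide_rail: Slack guide rail, a steel bar 150 x 22 mm, 15 mm high, on the plate; starts swung 0.09 to 0.22 rad into the lane (near end towards plate -y). Turns with slight friction (0.1 N m) about its origin: plate x -36, y 11 mm, on the plate's top. Own x along the bar, away from the robot, parallel to plate x when square; working face own y = -11 mm; spans own x -119 to 31 mm. Two screw heads, 8 mm, on top.
- square: Engineer's square 125 x 80 mm, steel, 0.26 to 0.40 kg, lying flat: dark stock, 20 mm thick, own x -24 to 0, y -80 to 0 mm; bright blade, own x -125 to -24, y -20 to 0 mm, 3 mm thick, 8.5 to 11.5 mm above the underside. Origin: outer heel of the L, underside. Mass centre x -18, y -37 mm. Grip across the stock; seated it stands 12 mm above the fence, so a fingertip can pass over the fence.
- stray_cap: Stray screw cap, dark green, 44 mm in diameter, 16 mm high, lying on the plate close to the fence. Origin: centre of its underside.
- stray_spacer: Stray brown cardboard spacer block, 46 mm long (own x), 21 mm wide (own y), 24 mm high, lying on the plate near the rail, roughly across it. Origin: centre of its underside. Grip it across its 21 mm.
- cap_box: Small blue parts box, fixed, lid open; two screw caps like the stray one lie in it near own (17, 36) and (-16, 4) mm, its -y end is empty. Inside 80 mm (own x) by 116 mm (own y), floor 2 mm, rim 46 mm high; origin: centre of the underside. The lid is hinged at the +x rim and leans back there, up to 130 mm high. The two boxes may change places.
- spacer_box: Identical blue parts box, fixed, lid open; two cardboard spacers like the stray one lie in it near own (0, 45) and (0, 18) mm, length along own x, its -y end is empty. Sizes and axes as the cap box.
- jug: Bystander: white measuring jug with a handle, 82 mm in diameter, 108 mm high. Stands near the work and is to be left where it is. Origin: centre of its underside.
- nozzle: Bystander: white plastic nozzle standing upright, 34 mm in diameter, 52 mm high. Stands near the work and is to be left where it is. Origin: centre of its underside.
- key: Bystander: black hex key, 57 x 85 x 6 mm, lying on the worktop. Stands near the work and is to be left where it is. Origin: centre of its underside.

How it is judged:
On the way:
1. the stray cap lies in the box with the caps and the stray spacer in the box with the spacers, both let go (x of stray_cap in the frame of cap_box between -0.041 and 0.043 m and y of stray_cap in the frame of cap_box between -0.059 and 0.059 m and z of stray_cap in the frame of cap_box between -0.002 and 0.044 m and x of stray_spacer in the frame of spacer_box between -0.041 and 0.043 m and y of stray_spacer in the frame of spacer_box between -0.059 and 0.059 m and z of stray_spacer in the frame of spacer_box between -0.002 and 0.044 m and contact force between the fingers and stray_cap below 0.05 N and contact force between the fingers and stray_spacer below 0.05 N), for 0.2 s.
At the end, for the whole second after the job is handed in: Cap and spacer in their boxes; square flat on the plate (3 mm, 0.03 rad), heel within 4 mm of the corner, stock within 0.02 rad of the fence, rail within 0.02 rad of square; square at rest, pressed with over 1 N on the fence and on the rail, fingers still on it with over 1 N (x of stray_cap in the frame of cap_box between -0.041 and 0.043 m and y of stray_cap in the frame of cap_box between -0.059 and 0.059 m and z of stray_cap in the frame of cap_box between -0.002 and 0.044 m and x of stray_spacer in the frame of spacer_box between -0.041 and 0.043 m and y of stray_spacer in the frame of spacer_box between -0.059 and 0.059 m and z of stray_spacer in the frame of spacer_box between -0.002 and 0.044 m and z of square in the frame of corner between -0.003 and 0.0035 m and angle between square's own z axis and vertical below 0.03 rad and horizontal distance between square and corner below 0.004 m and angle between the y axis of square and the y axis of fence, either way round below 0.02 rad and angle between the x axis of guide_rail and the x axis of fence, either way round below 0.02 rad and contact force between square and fence above 1 N and contact force between square and guide_rail above 1 N and contact force between the fingers and square above 1 N and linear speed of square below 0.02 m/s); the arm keeps its last pose, push and grip.
It fails at once if the jug, nozzle or hex key is moved by more than 30 mm, or the jug is tipped over (distance of any of jug, nozzle, key from where it was at the start of the episode above 0.03 m or angle between jug's own z axis and vertical above 0.5 rad).
It also fails if it takes over 70 s, if anything falls off the work surface, if the arm or the gripper's body presses on something with over 40 N, if the wrist force passes 120 N, or if a joint passes its speed limit or range.

ROBOT

A 6-joint arm with a two-finger parallel gripper is mounted at the origin on a cart in front of the work surface, level with it; the furniture and walls round the work are solid. World frame = base frame: x ahead of the robot, y to its left, z up, the work surface at z = 0. Lengths are in m, angles in rad, forces in N, time in s.
With the tool pointing down it reaches from about 0.35 to 0.775 m from the base axis. Payload 7.3 kg.
Tool frame: the origin (TCP) lies on the centre line of the jaws, within the pads' length; the fingertips stand 17 mm ahead of it and the grasp point (between the pads) lies 2 mm behind it (robot.tip_extent is the distance from the TCP to the fingertips, in m); z points along the fingers, y is the line along which they close (so a half turn about z gives the same grasp; the last joint's range is limited). The gripper opens to 92 mm and grips with 3 to 60 N. Pads are 19 mm wide; open, the fingers measure 130 mm over their backs; the gripper's body (75 mm by 190 mm) begins 47 mm behind the grasp point.
Start: joints at [-1.293, 0.342, 1.524, -0, 1.275, -0.146], TCP at [0.216, -0.479, 0.244] pointing down, gripper open.
Joint ranges: [-2.53, 2.53], [-0.77, 2.02], [0.04, 2.7], [-1, 4.14], [0.28, 2.66], [-3.11, 3.11]. Speed limits (rad/s): [2.57, 2.57, 3.14, 3.14, 3.14, 3.14].

INTERFACE

Orientations are given as [roll, pitch, yaw] about the fixed x, y, z axes, in that order (R = Rz(yaw) Ry(pitch) Rx(roll)).
In Python, from cell import robot gives the robot as it stands.
- The arm moves only by the tool step_arm, never from a script. Its argument "motion" is a list of rows, each a list of 2 entries, a list of its own where there are three numbers: the shift along the tool's x, y, z in units of 60 mm (1.0 is 60 mm), then the turn about the tool's z in rad. In form: [[[x, y, z], spin], ...]. A call has 1 to 10 rows; each row is the pose to reach, as a shift and turn from the pose commanded when the call began, along the tool's axes at that moment; what a row does not reach only later rows make up. A row lasts 1/8 s, in which the tool goes at most 62.5 mm and 10.7 degrees, less where a joint would pass 70% of its speed; a pose out of reach is approached as far as the arm can. A call with a gripper value outside its range is refused whole. "hand" is the closure in counts, from 0 (fully open) to 255 (shut), set as the call begins (left out, the last holds). The fingers move at their own pace and stop on an object; "squeeze" is the grip in N (left out, the last holds). Time passes only in rows, so rows that repeat a pose let the fingers close. It gives the time, the measured TCP pose, the force, the opening and the grip force at its end, in the units of the state.
- robot.observe(): the state, without advancing time (a new reading comes with each control period).
- robot.read_camera(name): name is "scene" or "top" or "wrist"; returns a dict with "pixels" (480x640x3 uint8, red, green, blue), "intrinsics" (3x3 intrinsics, pixels), "xyz" and "rotation" of the camera in the world; the wrist camera has in their place "T_tool_cam" (4x4, takes a point from camera to tool coordinates, whose origin is the TCP and whose axes are the flange's). Camera axes: x right, y up, looking along -z (the intrinsics and any distortion apply to the point x, -y, -z); pixel columns grow to the right and rows downward; lengths in m; the calibration is good to about 2 mm. A picture is of the moment at which its call begins: read the wrist's pose just before it. There is no depth.
- robot.hand_in(): hands the job in; it is judged then, once.
The state is a dict: "time": time; "qpos": joint angles; "qvel": joint speeds; "joint_efforts": joint torques, N m; "tool_pos": TCP position; "tool_rot": TCP orientation; "contact_force": force on the tool from outside, world axes, zero at the start; "torque": the same for the moment, N m; "opening": finger opening in m; "grip_force": force on a finger pad.
Only numpy, scipy, OpenCV 4.12 (cv2) and the standard library are available. Lean on these libraries where they do the work, as an engineer would, in place of code of your own. Each camera call takes 0.05 s, during which the arm holds its last target. There are 200 camera calls.

## Working session

There is one attempt and no reset: what is moved stays moved. The work goes in short steps, Python scripts to look and compute and a tool call to move; the robot and the scene stay as the last step left them, time stands still between calls to the robot, and variables do not carry over. Pictures are saved under pics/ and viewed, at most 10 in all, crops included, and the job is handed in when it is done.

Besides the shell and the picture viewer there is one more tool, called after ">>>" in YAML: its name, and indented under it one key for each argument. step_arm: Moves the arm, as the interface text tells. Its arguments: {"type":"object","properties":{"motion":{"type":"array"},"hand":{"type":"number"},"squeeze":{"type":"number"}},"required":["motion"]}

```bash
mkdir -p pics; ls; python3 - <<'E'
from cell import robot
import cv2,numpy as np
s=robot.observe();print({k:np.round(v,3).tolist() for k,v in s.items()})
for n in("scene","top"):
    c=robot.read_camera(n);cv2.imwrite(f"pics/{n}0.png",c["pixels"][:,:,::-1])
    print(n,c.keys(),c["intrinsics"],c["xyz"],c["rotation"],c.get("distortion"))
    np.savez(f"pics/{n}.npz",K=c["intrinsics"],t=c["xyz"],R=c["rotation"])
c=robot.read_camera("wrist");print(c["T_tool_cam"],c["intrinsics"])
E
```

```text
pics
{'time': 0.0, 'qpos': [-1.293, 0.343, 1.525, 0.0, 1.275, -0.146], 'qvel': [-0.001, 0.0, 0.002, -0.0, 0.0, 0.001], 'joint_efforts': [0.001, -43.123, -24.422, 0.072, 0.056, -0.0], 'tool_pos': [0.216, -0.478, 0.243], 'tool_rot': [-3.14, -0.0, 0.424], 'contact_force': [0.75, -0.013, -0.313], 'torque': [-0.009, 0.005, -0.025], 'grip_force': 0.0, 'opening': 0.091}
scene dict_keys(['pixels', 'intrinsics', 'xyz', 'rotation']) [[495.77185055   0.         312.95306079]
 [  0.         495.77185055 238.66110112]
 [  0.           0.           1.        ]] [0.00298389 0.43074277 0.74210012] [ 0.73394238 -0.00822613 -2.02413973] None
top dict_keys(['pixels', 'intrinsics', 'xyz', 'rotation']) [[602.2784154    0.         313.64446622]
 [  0.         602.2784154  237.21931854]
 [  0.           0.           1.        ]] [0.41959679 0.17074855 1.17068792] [ 0.11497423 -0.02687539 -1.58754789] None
[[ 3.83927190e-04  9.64181747e-01  2.65242175e-01  7.12533232e-02]
 [ 9.99999548e-01 -1.39597743e-04 -9.40006697e-04  6.96977246e-04]
 [-8.69310090e-04  2.65242416e-01 -9.64181365e-01 -1.40892122e-01]
 [ 0.00000000e+00  0.00000000e+00  0.00000000e+00  1.00000000e+00]] [[380.94513468   0.         321.28039138]
 [  0.         380.94513468 242.94816933]
 [  0.           0.           1.        ]]
```

View pics/top0.png

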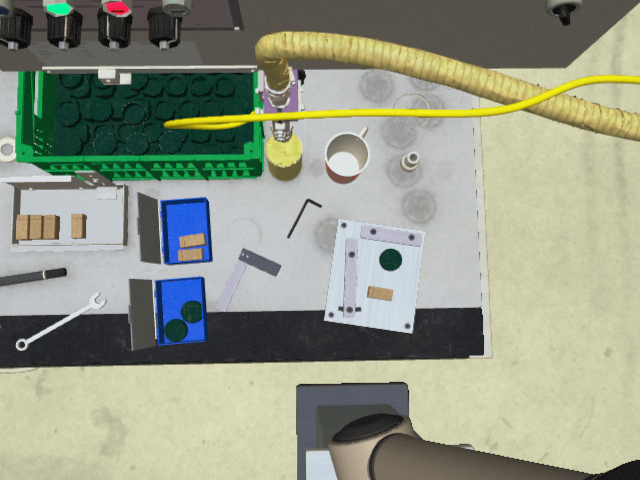

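View pics/scene0.png

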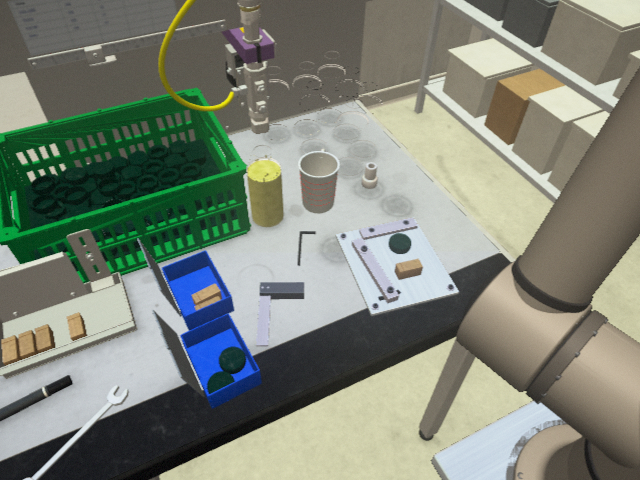

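The top view shows the plate (375,275) with the fence along its top edge, the rail (350,278), cap (391,260) and spacer (380,294). The square's heel is near (243,250). The spacer box is at (187,230), the cap box at (182,312), the key at (305,215), the jug at (347,155) and the nozzle at (410,160). I'll enlarge it.

```bash
python3 - <<'E'
import cv2
im=cv2.imread("pics/top0.png")
cv2.imwrite("pics/a.png",cv2.resize(im[210:340,315:435],None,fx=4.5,fy=4.5,interpolation=cv2.INTER_CUBIC))
cv2.imwrite("pics/b.png",cv2.resize(im[190:355,125:325],None,fx=3.5,fy=3.5,interpolation=cv2.INTER_CUBIC))
E
```

```text
(no output)
```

View pics/a.png

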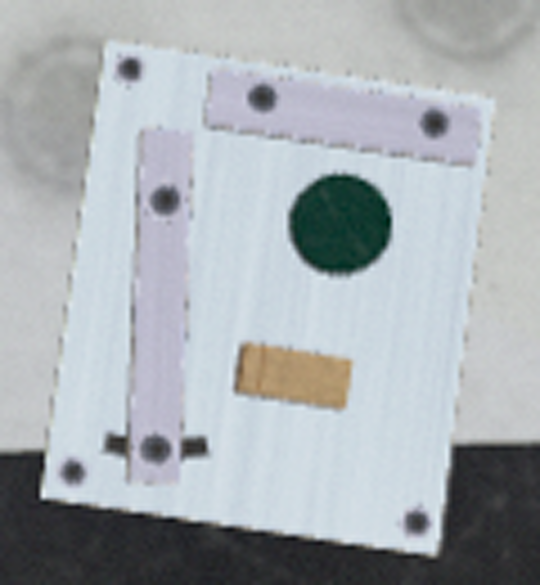

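View pics/b.png

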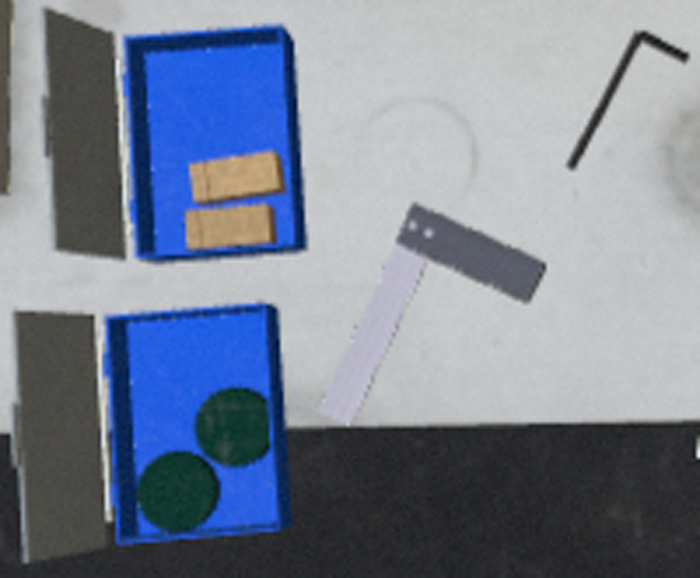

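```bash
cat > h.py <<'E'
import numpy as np,cv2
from scipy.spatial.transform import Rotation as R
C=np.load("pics/top.npz")
def px(p,z,C=C):
    p=np.atleast_2d(p).astype(float);M=R.from_euler("xyz",C["R"]).as_matrix()
    d=np.c_[p,np.ones(len(p))]@np.linalg.inv(C["K"]).T
    d=d*[1,-1,-1]@M.T
    return (C["t"]+d*((z-C["t"][2])/d[:,2])[:,None])[:,:2]
def fit(own,w):
    own=np.array(own,float)/1000;a,b=own.mean(0),w.mean(0)
    A=own-a;B=w-b;th=np.arctan2((A[:,0]*B[:,1]-A[:,1]*B[:,0]).sum(),(A*B).sum())
    r=np.array([[np.cos(th),-np.sin(th)],[np.sin(th),np.cos(th)]])
    t=b-r@a;return t,th,np.abs(own@r.T+t-w).max()
a=lambda p:(np.array(p,float)+.5)/4.5-.5+[315,210]
b=lambda p:(np.array(p,float)+.5)/3.5-.5+[125,190]
E
python3 - <<'E'
from h import *
def show(n,own,p,z):
    t,th,e=fit(own,px(p,z));print(n,np.round(t,4),round(th,4),"err",round(e*1000,1))
show("plate",[(32,45),(32,-127),(-168,-127),(-168,45)],a([(105,43),(494,99),(440,556),(41,498)]),.008)
show("fence",[(25,-2),(0,-2),(0,-120),(25,-120)],a([(210,70),(204,128),(473,165),(483,105)]),.016)
show("rail",[(31,11),(31,-11),(-119,-11),(-119,11)],a([(140,129),(193,131),(180,486),(128,483)]),.023)
show("spacer(x=long)",[(-23,10.5),(-23,-10.5),(23,-10.5),(23,10.5)],a([(258,397),(264,346),(352,357),(346,409)]),.032)
print("cap",px(a([(341,224)]),.024))
show("square",[(0,0),(0,-80),(-24,-80),(-24,0)],b([(413,204),(546,263),(530,303),(398,244)]),.020)
show("squareL",[(0,0),(0,-80),(-125,0),(-125,-20)],b([(413,204),(546,263),(319,413),(349,424)]),.018)
for n,p in(("spbox",[(125,38),(285,27),(303,250),(143,262)]),("capbox",[(107,317),(272,306),(290,528),(117,543)])):
    w=px(b(p),.046);print(n,np.round(w,3).tolist(),np.round(w.mean(0),3))
print("spacers in box",px(b([(240,176),(233,226)]),.026),"caps",px(b([(234,427),(178,491)]),.018))
print("key",px(b([(641,33),(688,58),(572,167)]),.005))
print("jug,nozzle",px([(347,160),(409,163)],0))
E
```

```text
plate [0.5507 0.0501] -0.1579 err 1.2
fence [0.5501 0.0501] -0.1472 err 0.9
rail [0.5171 0.0666] -0.0592 err 0.3
spacer(x=long) [0.4419 0.0098] -1.7157 err 21.9
cap [[ 0.50677895 -0.00863641]]
square [0.5332 0.2734] -0.4291 err 1.3
squareL [0.5343 0.2737] -0.4365 err 1.8
spbox [[0.622, 0.426], [0.627, 0.34], [0.507, 0.33], [0.502, 0.415]] [0.565 0.378]
capbox [[0.473, 0.433], [0.477, 0.346], [0.361, 0.336], [0.355, 0.426]] [0.416 0.386]
spacers in box [[0.54924325 0.36705055]
 [0.52202025 0.3706602 ]] caps [[0.41380344 0.3708179 ]
 [0.38014531 0.40055838]]
key [[0.6292429  0.14740181]
 [0.61472424 0.12128472]
 [0.55412904 0.18696355]]
jug,nozzle [[ 0.70804173  0.0680362 ]
 [ 0.70067798 -0.05569963]]
```

```bash
python3 - <<'E'
from h import *
print("crate base front",px([(187,178),(187,181)],0),"top edge at z",[(z,px([(187,152),(187,158)],z).round(3).tolist()) for z in(.06,.09,.12,.15)])
# scene-camera check of crate height: front wall right end bottom (246,232) top (235,160)
S=np.load("pics/scene.npz")
print(px([(246,232)],0,S),[(z,px([(244,163)],z,S).round(3).tolist()) for z in(.06,.09,.12,.15)])
from cell import robot
s=robot.observe();print(s["tool_pos"],s["tool_rot"])
def mv(p0,yaw0,p1,yaw1):  # tool-axes shift in units, turn about tool z
    d=R.from_euler("xyz",[np.pi,0,yaw0]).inv().apply(np.subtract(p1,p0))/.06
    return d.round(3),round(-(yaw1-yaw0),3)
print(mv(s["tool_pos"],s["tool_rot"][2],[.507,-.009,.10],-.153))
E
cat >> h.py <<'E'
def mv(p1,yaw1):
    from cell import robot
    s=robot.observe();M=R.from_euler("xyz",s["tool_rot"]);y0=s["tool_rot"][2]
    print("pos",np.round(s["tool_pos"],4),"yaw",round(y0,4),"F",np.round(s["contact_force"],1))
    print("shift",(M.inv().apply(np.subtract(p1,s["tool_pos"]))/.06).round(3),"spin",round(-(yaw1-y0),3))
E
```

```text
crate base front [[0.67503245 0.38442455]
 [0.66902204 0.38438102]] top edge at z [(0.06, [[0.712, 0.374], [0.7, 0.374]]), (0.09, [[0.704, 0.368], [0.693, 0.368]]), (0.12, [[0.696, 0.363], [0.685, 0.363]]), (0.15, [[0.688, 0.357], [0.677, 0.357]])]
[[0.67739157 0.24714643]] [(0.06, [[0.814, 0.194]]), (0.09, [[0.778, 0.204]]), (0.12, [[0.743, 0.215]]), (0.15, [[0.707, 0.225]])]
[ 0.2158372  -0.4782891   0.24320671] [-3.14046574e+00 -1.59495273e-04  4.23796932e-01]
(array([ 7.64 , -5.134,  2.387]), np.float64(0.577))
```

>>> step_arm:
  motion:
    - [[7.64, -5.13, 2.0], 0.577]
    - [[7.64, -5.13, 2.0], 0.577]
    - [[7.64, -5.13, 2.0], 0.577]
    - [[7.64, -5.13, 2.0], 0.577]
    - [[7.64, -5.13, 2.0], 0.577]
    - [[7.64, -5.13, 2.0], 0.577]
    - [[7.64, -5.13, 2.0], 0.577]
    - [[7.64, -5.13, 2.0], 0.577]
    - [[7.64, -5.13, 2.0], 0.577]
    - [[7.64, -5.13, 2.0], 0.577]
  hand: 89
  squeeze: 15

```text
time: 1.4
tool_pos: [0.5078, -0.0064, 0.1225]
tool_rot: [-3.141, 0.001, -0.149]
contact_force: [-0.6, 0.3, -0.8]
opening: 0.0592
grip_force: 0.0
```

```bash
python3 - <<'E'
from h import *
from cell import robot
mv([.507,-.009,.029],-.153)
s=robot.observe();c=robot.read_camera("wrist")
np.savez("pics/w1.npz",K=c["intrinsics"],T=c["T_tool_cam"],p=s["tool_pos"],r=s["tool_rot"])
cv2.imwrite("pics/w1.png",c["pixels"][:,:,::-1])
E
```

```text
pos [ 0.5078 -0.0064  0.1225] yaw -0.149 F [-0.6  0.3 -0.8]
shift [-0.005  0.045  1.559] spin 0.004
```

View pics/w1.png

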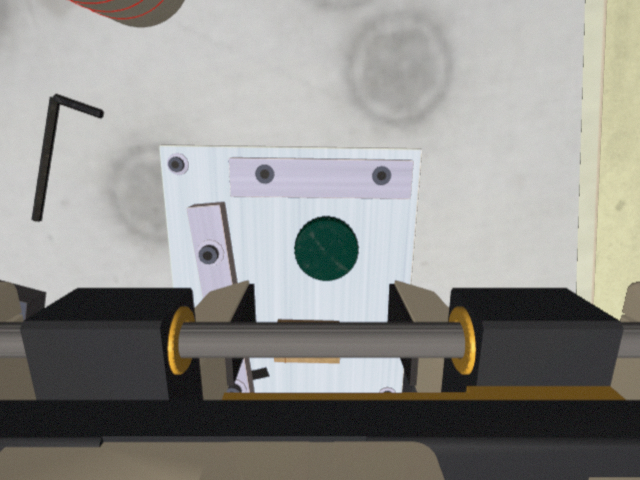

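The wrist view shows the cap at (326,248) and the fence corners at (231,196) and (411,198). I'll cross-check both in world coordinates.

```bash
cat >> h.py <<'E'
def wpx(f,p,z):
    C=np.load(f);M=R.from_euler("xyz",C["r"]).as_matrix()
    d=(np.c_[np.atleast_2d(p).astype(float),np.ones(len(p))]@np.linalg.inv(C["K"]).T)*[1,-1,-1]
    d=d@C["T"][:3,:3].T@M.T;o=C["p"]+M@C["T"][:3,3]
    return (o+d*((z-o[2])/d[:,2])[:,None])[:,:2]
E
python3 - <<'E'
from h import *
f="pics/w1.npz"
print("cap",wpx(f,[(326,248)],.024))
w=wpx(f,[(229,158),(231,197),(411,198),(412,158)],.016)
print(fit([(25,-2),(0,-2),(0,-120),(25,-120)],w))
print(wpx(f,[(160,146),(421,150)],.008),fit([(32,45),(32,-127)],wpx(f,[(160,146),(421,150)],.008)))
E
```

```text
cap [[ 0.50952493 -0.01059635]]
(array([0.55089208, 0.04837674]), np.float64(-0.15069559235301863), np.float64(0.0010912533171144045))
[[ 0.5891455   0.08657363]
 [ 0.5615126  -0.08093699]] (array([0.55042902, 0.04847999]), np.float64(-0.1634896868483879), np.float64(0.0010979071909873878))
```

>>> step_arm:
  motion:
    - [[0.02, 0.05, 0.9], 0.0]
    - [[0.02, 0.05, 1.56], 0.0]
    - [[0.02, 0.05, 1.56], 0.0]
    - [[0.02, 0.05, 1.56], 0.0]

```text
time: 1.95
tool_pos: [0.5082, -0.0135, 0.0314]
tool_rot: [3.141, -0.001, -0.154]
contact_force: [0.5, 0.1, 0.1]
opening: 0.0596
grip_force: 0.0
```

>>> step_arm:
  motion:
    - [[0, 0, 0], 0]
    - [[0, 0, 0], 0]
    - [[0, 0, 0], 0]
    - [[0, 0, 0], 0]
  hand: 160

```text
time: 2.45
tool_pos: [0.5083, -0.0128, 0.031]
tool_rot: [3.141, -0.001, -0.153]
contact_force: [-0.4, 0.0, 7.2]
opening: 0.0411
grip_force: 15.0
```

>>> step_arm:
  motion:
    - [[0, 0, -1.0], 0]
    - [[0, 0, -1.5], 0]
    - [[0, 0, -1.5], 0]
    - [[0, 0, -1.5], 0]

```text
time: 2.95
tool_pos: [0.5073, -0.0125, 0.1194]
tool_rot: [3.142, 0.001, -0.153]
contact_force: [-0.6, -0.2, -0.4]
opening: 0.0409
grip_force: 15.0
```

```bash
python3 - <<'E'
from h import *
mv([.443,.380,.12],1.657)
E
```

```text
pos [ 0.5073 -0.0125  0.1194] yaw -0.1531 F [-0.6 -0.2 -0.4]
shift [-2.057 -6.302 -0.007] spin -1.81
```

>>> step_arm:
  motion:
    - [[-2.06, -6.3, 0], -1.81]
    - [[-2.06, -6.3, 0], -1.81]
    - [[-2.06, -6.3, 0], -1.81]
    - [[-2.06, -6.3, 0], -1.81]
    - [[-2.06, -6.3, 0], -1.81]
    - [[-2.06, -6.3, 0], -1.81]
    - [[-2.06, -6.3, 0], -1.81]
    - [[-2.06, -6.3, 0], -1.81]
    - [[-2.06, -6.3, 0], -1.81]
    - [[-2.06, -6.3, 0], -1.81]

```text
time: 4.2
tool_pos: [0.4425, 0.3794, 0.118]
tool_rot: [-3.138, 0.002, 1.662]
contact_force: [-0.1, -0.2, 1.0]
opening: 0.0409
grip_force: 15.0
```

```bash
python3 - <<'E'
from h import *
from cell import robot
mv([.446,.380,.068],1.657)
s=robot.observe();print(s["opening"],s["grip_force"])
c=robot.read_camera("wrist")
np.savez("pics/w2.npz",K=c["intrinsics"],T=c["T_tool_cam"],p=s["tool_pos"],r=s["tool_rot"])
cv2.imwrite("pics/w2.png",c["pixels"][:,:,::-1])
E
```

```text
pos [0.4425 0.3794 0.118 ] yaw 1.6619 F [-0.1 -0.2  1. ]
shift [0.006 0.062 0.833] spin 0.005
0.04086382923490543 14.99861704534851
```

View pics/w2.png

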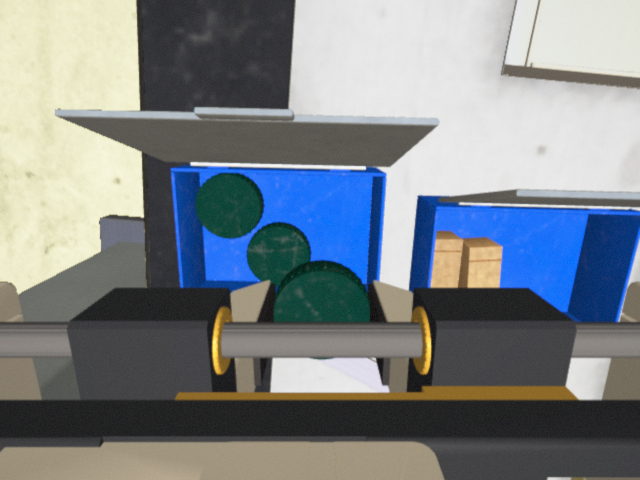

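The wrist view shows the cap held at (322,305), with the far rim of the cap box from (173,168) to (385,170) and the spacer box's far rim from (418,197) to (640,208).

```bash
python3 - <<'E'
from h import *
print(wpx("pics/w2.npz",[(173,168),(385,170),(418,197),(638,208)],.046),wpx("pics/w2.npz",[(322,330)],.107))
E
```

```text
[[0.35625658 0.42624847]
 [0.47246963 0.43584015]
 [0.49291698 0.42273907]
 [0.61750343 0.42794241]] [[0.44388507 0.36836485]]
```

>>> step_arm:
  motion:
    - [[0.03, 0, 0.5], 0]
    - [[0.03, 0, 0.8], 0]
    - [[0.03, 0, 0.8], 0]
    - [[0.03, 0, 0.8], 0]

```text
time: 4.75
tool_pos: [0.4434, 0.3816, 0.0721]
tool_rot: [-3.141, 0.0, 1.656]
contact_force: [0.2, 0.1, 0.5]
opening: 0.0413
grip_force: 15.0
```

>>> step_arm:
  motion:
    - [[0, 0, 0], 0]
    - [[0, 0, 0], 0]
    - [[0, 0, 0], 0]
    - [[0, 0, -0.8], 0]
    - [[0, 0, -1.0], 0]
    - [[0, 0, -1.0], 0]
  hand: 90

```text
time: 5.5
tool_pos: [0.4436, 0.3818, 0.1329]
tool_rot: [3.14, -0.001, 1.657]
contact_force: [-0.7, 0.8, -1.5]
opening: 0.0591
grip_force: 0.0
```

```bash
python3 - <<'E'
from h import *
from cell import robot
mv([.4425,.0095,.12],1.426)
c=robot.read_camera("wrist")
cv2.imwrite("pics/w3.png",cv2.resize(c["pixels"][100:400,100:500,::-1],None,fx=1,fy=1))
E
```

```text
pos [0.4436 0.3818 0.1329] yaw 1.6568 F [-0.7  0.8 -1.5]
shift [-6.181 -0.552  0.209] spin 0.231
```

View pics/w3.png

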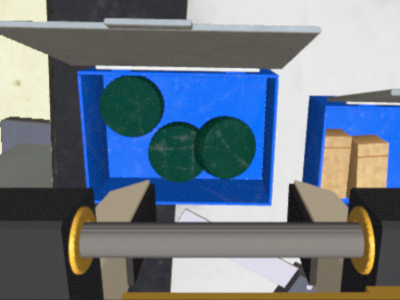

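The crop shows the stray cap lying in the cap box at (225,147). Next is the spacer.

>>> step_arm:
  motion:
    - [[-6.18, -0.55, 0.2], 0.231]
    - [[-6.18, -0.55, 0.2], 0.231]
    - [[-6.18, -0.55, 0.2], 0.231]
    - [[-6.18, -0.55, 0.2], 0.231]
    - [[-6.18, -0.55, 0.2], 0.231]
    - [[-6.18, -0.55, 0.2], 0.231]
    - [[-6.18, -0.55, 0.2], 0.231]
    - [[-6.18, -0.55, 0.2], 0.231]
    - [[-6.18, -0.55, 0.2], 0.231]
  hand: 110

```text
time: 6.68
tool_pos: [0.4419, 0.0106, 0.1197]
tool_rot: [-3.141, -0.0, 1.428]
contact_force: [-0.7, 0.7, -0.2]
opening: 0.0519
grip_force: 0.0
```

>>> step_arm:
  motion:
    - [[0, 0, 0.8], 0]
    - [[0, 0, 1.42], 0]
    - [[0, 0, 1.42], 0]
    - [[0, 0, 1.42], 0]

```text
time: 7.18
tool_pos: [0.4429, 0.01, 0.0358]
tool_rot: [3.14, 0.0, 1.427]
contact_force: [0.5, -0.5, 0.4]
opening: 0.0521
grip_force: 0.0
```

>>> step_arm:
  motion:
    - [[0, 0, 0], 0]
    - [[0, 0, 0], 0]
    - [[0, 0, 0], 0]
    - [[0, 0, 0], 0]
    - [[0, 0, 0], 0]
  hand: 240

```text
time: 7.8
tool_pos: [0.4424, 0.0092, 0.0352]
tool_rot: [3.141, 0.0, 1.426]
contact_force: [-1.0, -0.1, 5.9]
opening: 0.0212
grip_force: 15.0
```

>>> step_arm:
  motion:
    - [[0, 0, -0.8], 0]
    - [[0, 0, -1.5], 0]
    - [[0, 0, -1.5], 0]
    - [[0, 0, -1.5], 0]

```text
time: 8.3
tool_pos: [0.4418, 0.0094, 0.1243]
tool_rot: [-3.141, 0.0, 1.426]
contact_force: [0.3, -0.2, -0.9]
opening: 0.0204
grip_force: 15.0
```

```bash
python3 - <<'E'
from h import *
mv([.573,.377,.125],1.65)
E
```

```text
pos [0.4418 0.0094 0.1243] yaw 1.4258 F [ 0.3 -0.2 -0.9]
shift [ 6.379  1.279 -0.013] spin -0.224
```

>>> step_arm:
  motion:
    - [[6.38, 1.28, 0], -0.224]
    - [[6.38, 1.28, 0], -0.224]
    - [[6.38, 1.28, 0], -0.224]
    - [[6.38, 1.28, 0], -0.224]
    - [[6.38, 1.28, 0], -0.224]
    - [[6.38, 1.28, 0], -0.224]
    - [[6.38, 1.28, 0], -0.224]
    - [[6.38, 1.28, 0], -0.224]
    - [[6.38, 1.28, 0], -0.224]
    - [[6.38, 1.28, 0], -0.224]

```text
time: 9.55
tool_pos: [0.5735, 0.3757, 0.1247]
tool_rot: [-3.141, 0.001, 1.648]
contact_force: [-0.1, 0.6, 0.2]
opening: 0.021
grip_force: 15.0
```

>>> step_arm:
  motion:
    - [[0, 0, 0.5], 0]
    - [[0, 0, 0.75], 0]
    - [[0, 0, 0.75], 0]
    - [[0, 0, 0.75], 0]

```text
time: 10.05
tool_pos: [0.5741, 0.3771, 0.0809]
tool_rot: [3.14, -0.0, 1.649]
contact_force: [-0.4, -0.2, 0.7]
opening: 0.0208
grip_force: 15.0
```

>>> step_arm:
  motion:
    - [[0, 0, 0], 0]
    - [[0, 0, 0], 0]
    - [[0, 0, 0], 0]
    - [[0, 0, -0.6], 0]
    - [[0, 0, -0.9], 0]
    - [[0, 0, -0.9], 0]
  hand: 130

```text
time: 10.8
tool_pos: [0.5744, 0.3774, 0.1357]
tool_rot: [3.138, -0.001, 1.65]
contact_force: [0.4, -1.0, -0.7]
opening: 0.0448
grip_force: 0.0
```

```bash
python3 - <<'E'
from h import *
from cell import robot
sq=np.array([.5337,.2735]);r=-.432
g=sq+R.from_euler("z",r).as_matrix()[:2,:2]@[-.012,-.042];print(g)
mv([*g,.12],r+np.pi/2)
s=robot.observe();c=robot.read_camera("wrist")
np.savez("pics/w4.npz",K=c["intrinsics"],T=c["T_tool_cam"],p=s["tool_pos"],r=s["tool_rot"])
cv2.imwrite("pics/w4.png",c["pixels"][:,:,::-1])
E
```

```text
[0.50521755 0.24038279]
pos [0.5744 0.3774 0.1357] yaw 1.6499 F [ 0.4 -1.  -0.7]
shift [-2.186 -1.331  0.254] spin 0.511
```

View pics/w4.png

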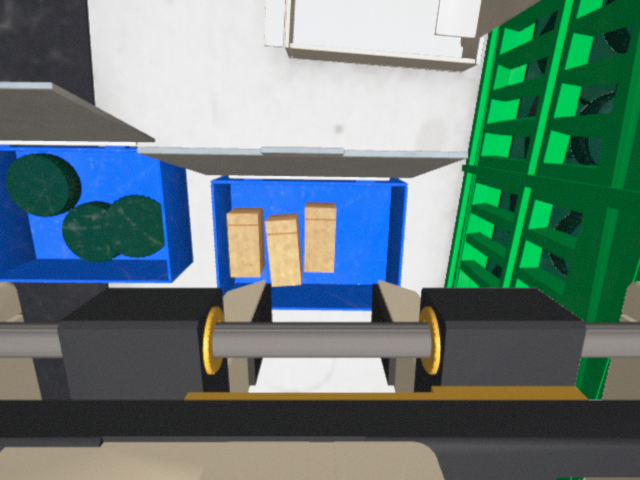

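The spacer lies flat in its box at (320,238), and the cap is still in its own box. Next is the square.

>>> step_arm:
  motion:
    - [[-2.19, -1.33, 0.25], 0.511]
    - [[-2.19, -1.33, 0.25], 0.511]
    - [[-2.19, -1.33, 0.25], 0.511]
    - [[-2.19, -1.33, 0.25], 0.511]
    - [[-2.19, -1.33, 0.25], 0.511]
    - [[-2.19, -1.33, 0.25], 0.511]
    - [[-2.19, -1.33, 0.25], 0.511]

```text
time: 11.72
tool_pos: [0.5045, 0.2405, 0.1186]
tool_rot: [-3.142, 0.0, 1.14]
contact_force: [0.3, -0.3, 0.2]
opening: 0.0451
grip_force: 0.0
```

```bash
python3 - <<'E'
from h import *
from cell import robot
mv([.5052,.2404,.028],1.139)
s=robot.observe();c=robot.read_camera("wrist")
np.savez("pics/w5.npz",K=c["intrinsics"],T=c["T_tool_cam"],p=s["tool_pos"],r=s["tool_rot"])
cv2.imwrite("pics/w5.png",c["pixels"][:,:,::-1])
E
```

```text
pos [0.5045 0.2405 0.1186] yaw 1.1404 F [ 0.3 -0.3  0.2]
shift [0.004 0.01  1.51 ] spin 0.001
```

View pics/w5.png

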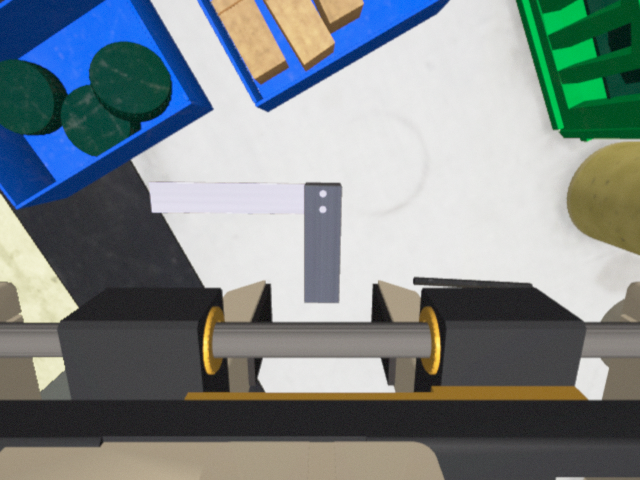

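The wrist view shows the stock corners at (341,184) for the heel, (305,184), (340,303) and (305,303).

```bash
python3 - <<'E'
from h import *
t,th,e=fit([(-24,0),(0,0),(0,-80),(-24,-80)],wpx("pics/w5.npz",[(305,184),(341,184),(340,303),(305,303)],.02));print(t,th,e)
g=t+R.from_euler("z",th).as_matrix()[:2,:2]@[-.012,-.042];print(g)
mv([*g,.0285],th+np.pi/2)
E
```

```text
[0.5347781  0.27348925] -0.4328601328186852 0.0008220495643356251
[0.50626717 0.24039655]
pos [0.5045 0.2403 0.1187] yaw 1.14 F [-0.  -0.2  0.1]
shift [0.014 0.026 1.503] spin 0.002
```

>>> step_arm:
  motion:
    - [[0.01, 0.03, 0.8], 0]
    - [[0.01, 0.03, 1.51], 0]
    - [[0.01, 0.03, 1.51], 0]
    - [[0.01, 0.03, 1.51], 0]

```text
time: 12.28
tool_pos: [0.5072, 0.24, 0.0296]
tool_rot: [3.14, -0.001, 1.139]
contact_force: [-0.9, 0.3, 0.1]
opening: 0.0451
grip_force: 0.0
```

>>> step_arm:
  motion:
    - [[0, 0, 0], 0]
    - [[0, 0, 0], 0]
    - [[0, 0, 0], 0]
    - [[0, 0, 0], 0]
    - [[0, 0, 0], 0]
  hand: 230
  squeeze: 40

```text
time: 12.9
tool_pos: [0.5065, 0.2398, 0.0293]
tool_rot: [3.141, -0.001, 1.139]
contact_force: [-2.7, 0.8, 5.7]
opening: 0.0233
grip_force: 40.0
```

>>> step_arm:
  motion:
    - [[0, 0, -0.4], 0]
    - [[0, 0, -1.0], 0]
    - [[0, 0, -1.0], 0]
    - [[0, 0, -1.0], 0]

```text
time: 13.4
tool_pos: [0.5055, 0.2392, 0.0872]
tool_rot: [-3.14, 0.001, 1.139]
contact_force: [-0.2, -0.3, -3.8]
opening: 0.0233
grip_force: 40.0
```

```bash
python3 - <<'E'
from h import *
from cell import robot
P=np.array([.5507,.0492]);r=-.153;Rz=R.from_euler("z",r).as_matrix()[:2,:2]
print("seated tcp",P+Rz@[-.012,-.042],"pre",P+Rz@[-.020,-.060])
mv([*(P+Rz@[-.020,-.060]),.088],r+np.pi/2)
s=robot.observe();print(s["opening"],s["grip_force"])
E
```

```text
seated tcp [0.53243922 0.00951948] pre [ 0.52178941 -0.00705102]
pos [0.5055 0.2392 0.0872] yaw 1.1388 F [-0.2 -0.3 -3.8]
shift [-3.613  1.965 -0.012] spin -0.279
0.023313705221634305 39.99788224697113
```

>>> step_arm:
  motion:
    - [[-0.9, 0.49, 0], -0.07]
    - [[-1.8, 0.98, 0], -0.14]
    - [[-2.7, 1.47, 0], -0.21]
    - [[-3.61, 1.97, 0], -0.279]
    - [[-3.61, 1.97, 0], -0.279]
    - [[-3.61, 1.97, 0], -0.279]
    - [[-3.61, 1.97, 0], -0.279]

```text
time: 14.28
tool_pos: [0.5224, -0.0054, 0.0876]
tool_rot: [-3.14, -0.0, 1.419]
contact_force: [0.3, -0.6, -3.0]
opening: 0.0235
grip_force: 40.0
```

```bash
python3 - <<'E'
from h import *
from cell import robot
mv([.5218,-.0071,.0385],1.418)
s=robot.observe();print(s["opening"],s["grip_force"])
c=robot.read_camera("wrist")
np.savez("pics/w6.npz",K=c["intrinsics"],T=c["T_tool_cam"],p=s["tool_pos"],r=s["tool_rot"])
cv2.imwrite("pics/w6.png",c["pixels"][:,:,::-1])
E
```

```text
pos [ 0.5224 -0.0054  0.0876] yaw 1.4192 F [ 0.3 -0.6 -3. ]
shift [-0.03  -0.004  0.818] spin 0.001
0.02352163265330718 39.99788045883179
```

View pics/w6.png

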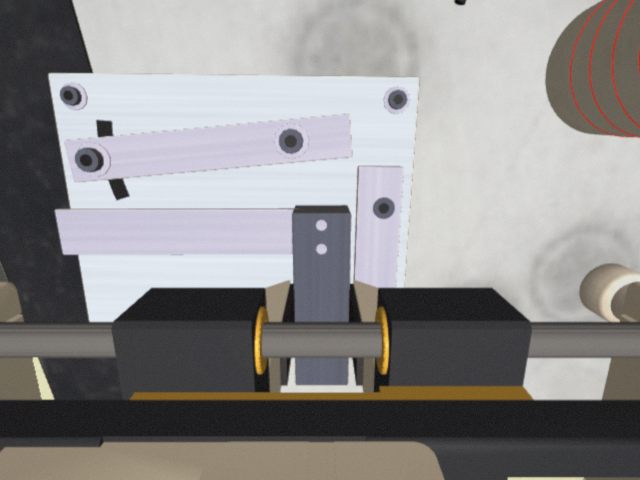

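The last picture shows the square held level. The heel's top is at (349,207), the fence corner at (358,166), and the rail face runs from (352,157) to (73,182).

```bash
python3 - <<'E'
from h import *
f="pics/w6.npz"
h=wpx(f,[(349,207),(295,207)],.0783);b=wpx(f,[(63,209)],.0698);F=wpx(f,[(358,166),(356,287)],.016);r=wpx(f,[(352,157),(73,182)],.023);p=wpx(f,[(50,73),(418,77)],.008)
print("heel",h,"blade end",b,"yaw of blade",np.arctan2(*(h[0]-b[0])[::-1]))
print("plate",p,np.arctan2(*(p[1]-p[0])[::-1]),"fence",F,np.arctan2(*(F[0]-F[1])[::-1])-np.pi/2,"railyaw",np.arctan2(*(r[0]-r[1])[::-1]))
y=-.155;c=F[0]+[ .002*-np.sin(y),.002*np.cos(y)];print("corner",c)
M=R.from_euler("z",-y).as_matrix()[:2,:2];print("heel in plate mm",M@(h[0]-c)*1000)
E
```

```text
heel [[0.54024176 0.03660348]
 [0.51896168 0.03984519]] blade end [[0.42126473 0.05233959]] yaw of blade -0.13149850406387925
plate [[0.39498021 0.11938045]
 [0.58929178 0.08777477]] -0.16124254342912678 fence [[ 0.55096935  0.04677197]
 [ 0.54088732 -0.02358989]] -0.14231956879819685 railyaw -0.06372784077407358
corner [0.55127811 0.04874799]
heel in plate mm [ -9.02917261 -13.70270569]
```

>>> step_arm:
  motion:
    - [[-0.05, 0, 0.4], 0]
    - [[-0.05, 0, 0.75], 0]
    - [[-0.05, 0, 0.81], 0]
    - [[-0.05, 0, 0.83], 0]
    - [[-0.05, 0, 0.84], 0]

```text
time: 14.95
tool_pos: [0.523, -0.0094, 0.0386]
tool_rot: [3.14, 0.0, 1.418]
contact_force: [-0.4, 0.3, -3.7]
opening: 0.0236
grip_force: 40.0
```

```bash
python3 - <<'E'
from cell import robot
import time
for i in range(1): s=robot.observe();print(s["contact_force"].round(2) if hasattr(s["contact_force"],"round") else s["contact_force"],s["tool_pos"])
E
```

```text
[-0.4   0.25 -3.7 ] [ 0.52303644 -0.00943364  0.03863138]
```

>>> step_arm:
  motion:
    - [[0, 0, 0.01], 0]
    - [[0, 0, 0.02], 0]
    - [[0, 0, 0.02], 0]

```text
time: 15.32
tool_pos: [0.5228, -0.0097, 0.0373]
tool_rot: [3.141, 0.0, 1.418]
contact_force: [-1.6, 1.0, 2.1]
opening: 0.0235
grip_force: 40.0
```

>>> step_arm:
  motion:
    - [[0, 0, 0.01], 0]
    - [[0, 0, 0.01], 0]

```text
time: 15.58
tool_pos: [0.5228, -0.0097, 0.0373]
tool_rot: [3.14, 0.0, 1.418]
contact_force: [-2.9, 0.5, 9.4]
opening: 0.0235
grip_force: 40.0
```

>>> step_arm:
  motion:
    - [[0.06, 0.02, -0.005], 0]
    - [[0.12, 0.05, -0.005], 0]
    - [[0.17, 0.08, -0.005], 0]
    - [[0.2, 0.1, -0.005], 0]
    - [[0.22, 0.1, -0.005], 0]

```text
time: 16.2
tool_pos: [0.5308, 0.0015, 0.0373]
tool_rot: [3.14, 0.001, 1.418]
contact_force: [-3.3, -6.7, 6.9]
opening: 0.0233
grip_force: 40.0
```

>>> step_arm:
  motion:
    - [[0, 0.02, 0], 0]
    - [[0, 0.03, 0], 0]
    - [[0, 0.04, 0], 0]
    - [[0, 0.04, 0], 0]

```text
time: 16.7
tool_pos: [0.5309, 0.0016, 0.0373]
tool_rot: [-3.138, 0.001, 1.418]
contact_force: [-9.9, -3.3, 13.5]
opening: 0.0238
grip_force: 40.0
```

>>> step_arm:
  motion:
    - [[0, -0.03, -0.005], 0]
    - [[0.03, -0.03, -0.005], 0]
    - [[0.05, -0.03, -0.005], 0]
    - [[0.07, -0.03, -0.005], 0]
    - [[0.07, -0.03, -0.005], 0]

```text
time: 17.32
tool_pos: [0.5314, 0.0053, 0.0373]
tool_rot: [-3.141, 0.002, 1.418]
contact_force: [-5.2, -7.1, 7.4]
opening: 0.0234
grip_force: 40.0
```

>>> step_arm:
  motion:
    - [[0.01, 0, 0], 0]
    - [[0.02, 0, 0], 0]
    - [[0.02, 0, 0], 0]

```text
time: 17.7
tool_pos: [0.5315, 0.0064, 0.0373]
tool_rot: [-3.141, 0.002, 1.418]
contact_force: [-5.5, -8.9, 8.0]
opening: 0.0234
grip_force: 40.0
```

>>> step_arm:
  motion:
    - [[0.01, 0, 0], 0]
    - [[0.02, 0, 0], 0]
    - [[0.02, 0, 0], 0]

```text
time: 18.08
tool_pos: [0.5317, 0.0076, 0.0373]
tool_rot: [-3.141, 0.002, 1.418]
contact_force: [-5.4, -8.3, 8.2]
opening: 0.0232
grip_force: 40.0
```

>>> step_arm:
  motion:
    - [[0.01, 0, 0], 0]
    - [[0.02, 0, 0], 0]
    - [[0.02, 0, 0], 0]

```text
time: 18.45
tool_pos: [0.5319, 0.0088, 0.0373]
tool_rot: [-3.141, 0.002, 1.418]
contact_force: [-4.6, -8.3, 7.2]
opening: 0.0234
grip_force: 40.0
```

>>> step_arm:
  motion:
    - [[0.01, 0, 0], 0]
    - [[0.02, 0, 0], 0]
    - [[0.02, 0, 0], 0]

```text
time: 18.82
tool_pos: [0.5321, 0.0099, 0.0373]
tool_rot: [-3.141, 0.002, 1.418]
contact_force: [-4.9, -8.6, 7.0]
opening: 0.0235
grip_force: 40.0
```

>>> step_arm:
  motion:
    - [[0.01, 0, 0], 0]
    - [[0.02, 0, 0], 0]
    - [[0.02, 0, 0], 0]

```text
time: 19.2
tool_pos: [0.5322, 0.01, 0.0373]
tool_rot: [-3.141, 0.004, 1.419]
contact_force: [-6.0, -13.6, 7.3]
opening: 0.0231
grip_force: 40.0
```

>>> step_arm:
  motion:
    - [[0.01, 0, 0], 0]
    - [[0.02, 0, 0], 0]
    - [[0.02, 0, 0], 0]

```text
time: 19.58
tool_pos: [0.5321, 0.0101, 0.0373]
tool_rot: [-3.141, 0.005, 1.419]
contact_force: [-6.8, -19.4, 7.7]
opening: 0.0235
grip_force: 40.0
```

>>> step_arm:
  motion:
    - [[0, 0.015, 0], 0]
    - [[0, 0.03, 0], 0]
    - [[0, 0.03, 0], 0]
    - [[0, 0.03, 0], 0]

```text
time: 20.08
tool_pos: [0.5322, 0.0101, 0.0373]
tool_rot: [-3.137, 0.005, 1.419]
contact_force: [-12.4, -19.9, 13.5]
opening: 0.0232
grip_force: 40.0
```

```bash
python3 - <<'E'
from h import *
from cell import robot
s=robot.observe();print({k:np.round(s[k],4).tolist() for k in("tool_pos","tool_rot","contact_force","torque","opening")})
c=robot.read_camera("wrist");np.savez("pics/w7.npz",K=c["intrinsics"],T=c["T_tool_cam"],p=s["tool_pos"],r=s["tool_rot"])
im=c["pixels"][:,:,::-1].copy();cv2.imwrite("pics/w7.png",im);g=cv2.cvtColor(im,cv2.COLOR_BGR2GRAY)[:290]
for l in sorted(cv2.createLineSegmentDetector().detect(g)[0][:,0],key=lambda l:-np.hypot(l[2]-l[0],l[3]-l[1]))[:40]:
    w=wpx("pics/w7.npz",[l[:2],l[2:]],.02);a=np.arctan2(*(w[1]-w[0])[::-1])%np.pi
    print(np.round(l).astype(int).tolist(),"world ang",round(a if a<2.5 else a-np.pi,3))
E
```

```text
{'tool_pos': [0.5322, 0.0101, 0.0373], 'tool_rot': [-3.1372, 0.0053, 1.419], 'contact_force': [-12.3984, -19.946, 13.4575], 'torque': [-3.3601, 1.9745, 0.0656], 'opening': 0.0232}
[338, 157, 1, 158] world ang -0.148
[19, 155, 338, 155] world ang -0.15
[426, 101, 176, 98] world ang -0.161
[288, 255, 63, 255] world ang -0.15
[173, 99, 18, 97] world ang -0.161
[72, 210, 192, 210] world ang -0.148
[379, 287, 489, 287] world ang -0.15
[168, 212, 76, 212] world ang -0.15
[153, 287, 227, 287] world ang -0.151
[293, 281, 291, 212] world ang 1.423
[351, 213, 349, 281] world ang 1.416
[351, 211, 404, 211] world ang -0.158
[348, 213, 294, 214] world ang -0.14
[404, 214, 353, 214] world ang -0.159
[288, 210, 338, 210] world ang -0.154
[0, 48, 15, 95] world ang 1.566
[341, 157, 342, 202] world ang 1.445
[49, 252, 31, 212] world ang 1.641
[610, 44, 638, 17] world ang 0.668
[51, 211, 62, 247] world ang 1.525
[228, 287, 262, 287] world ang -0.153
[596, 69, 611, 43] world ang 0.984
[29, 212, 1, 212] world ang -0.152
[622, 166, 600, 147] world ang 2.361
[355, 280, 379, 288] world ang -0.49
[262, 288, 285, 281] world ang 0.18
[588, 116, 589, 92] world ang 1.587
[426, 127, 428, 104] world ang 1.389
[26, 195, 22, 174] world ang 1.433
[601, 147, 591, 127] world ang 2.043
[589, 94, 594, 74] world ang 1.354
[639, 171, 620, 164] world ang -0.479
[382, 138, 383, 122] world ang 1.407
[0, 169, 14, 177] world ang 2.457
[4, 136, 3, 121] world ang 1.254
[1, 155, 16, 155] world ang -0.153
[263, 168, 276, 175] world ang 2.459
[16, 178, 18, 192] world ang 1.404
[20, 175, 9, 166] world ang 2.211
[14, 96, 1, 96] world ang -0.181
```

>>> step_arm:
  motion:
    - [[0, 0, 0], 0.008]
    - [[0, 0, 0], 0.016]
    - [[0, 0, 0], 0.016]

```text
time: 20.5
tool_pos: [0.5322, 0.0101, 0.0372]
tool_rot: [-3.137, 0.006, 1.404]
contact_force: [-12.5, -20.2, 13.9]
opening: 0.0234
grip_force: 40.3
```

```bash
python3 -c "
from cell import robot
s=robot.observe();print(s['tool_rot'],s['tool_pos'],s['contact_force'],s['torque'])"
```

```text
[-3.13728903  0.00566392  1.40411993] [0.53222395 0.01011812 0.0372392 ] [-12.49013653 -20.17695367  13.93395658] [-3.26881741  1.9885708   0.52463369]
```

>>> step_arm:
  motion:
    - [[0, 0, 0], -0.016]
    - [[0, 0, 0], -0.032]
    - [[0, 0, 0], -0.032]

```text
time: 20.88
tool_pos: [0.5323, 0.0101, 0.0373]
tool_rot: [-3.137, 0.005, 1.434]
contact_force: [-11.9, -19.2, 13.3]
opening: 0.0234
grip_force: 40.1
```

```bash
python3 -c "
from cell import robot
s=robot.observe();print(s['tool_rot'],s['tool_pos'],s['contact_force'],s['torque'])"
```

```text
[-3.13717162  0.00488539  1.43396347] [0.53228019 0.01014482 0.0372653 ] [-11.88445649 -19.15565749  13.34562706] [-3.22801837  1.93378288 -0.42212973]
```

>>> step_arm:
  motion:
    - [[0, 0, 0], 0.016]
    - [[0, 0, 0], 0.016]
    - [[0, 0, 0], 0.016]
    - [[0, 0, 0], 0.016]

```text
time: 21.38
tool_pos: [0.5323, 0.0101, 0.0373]
tool_rot: [-3.137, 0.005, 1.419]
contact_force: [-11.8, -18.5, 12.7]
opening: 0.0236
grip_force: 40.0
```

```bash
python3 -c "
from cell import robot
s=robot.observe();print(s['tool_rot'],s['contact_force'],s['grip_force'],s['torque'],s['time'])
print(robot.hand_in())"
```

```text
[-3.13720937  0.00528595  1.41901992] [-11.84620395 -18.52033347  12.72486414] 40.02370476722717 [-3.26685026  1.9760555   0.07698509] 21.375
the job is handed in; nothing more can be done
None
```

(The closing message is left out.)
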